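Seat the row of flange plugs

ROBOT

A 7-joint arm with a two-finger parallel gripper is mounted at the origin on the work surface. World frame = base frame: x ahead of the robot, y to its left, z up, the work surface at z = 0. Lengths are in m, angles in rad, forces in N, time in s.
With the tool pointing down it reaches from about 0.4 to 0.875 m from the base axis. Payload 19.3 kg.
Tool frame: the origin (TCP) lies on the centre line of the jaws, within the pads' length; the fingertips stand 25 mm ahead of it and the grasp point (between the pads) lies 6 mm ahead of it (tips_ahead is the distance from the TCP to the fingertips, in m); z points along the fingers, y is the direction in which the jaws open and shut (so a half turn about z gives the same grasp; the last joint's range is limited). The gripper opens to 85 mm and grips with 20 to 120 N. Pads are 22 mm wide; open, the fingers measure 114 mm over their backs; the gripper's body (76 mm by 85 mm) begins 54 mm behind the grasp point. The pads swing forward as they close: fully open they stand 13 mm farther back than shut.
Start: joints at [-1.412, 0.521, -0.036, 1.599, 0.021, 1.021, -0.113], TCP at [0.142, 0.609, 0.225] pointing down, gripper open.
Joint ranges: [-2.91, 2.91], [-0.3, 2.13], [-1.5, 1.42], [0.17, 2.43], [-1.26, 4.41], [0.16, 1.93], [-2.52, 2.52]. Speed limits (rad/s): [1.89, 1.89, 2.39, 2.39, 3.01, 3.01, 3.01].

INTERFACE

Orientations are given as [roll, pitch, yaw] about the fixed x, y, z axes, in that order (R = Rz(yaw) Ry(pitch) Rx(roll)).
In Python, from workcell import observe, grab_frame, job_done, outline_of, tips_ahead gives the robot as it stands. The module is installed in compiled form; this text tells all that it offers.
- The arm moves only by the tool move_arm, never from a script. Its argument "motion" is a list of rows, each a list of 2 entries, a list of its own where there are three numbers: the shift along the world's x, y, z in mm, then the turn, a rotation vector about the world's x, y, z in rad. A call has 1 to 12 rows; each row is the pose to reach, as a shift and turn from the pose commanded when the call began; what a row does not reach only later rows make up. A row lasts 1/8 s, in which the tool goes at most 62.5 mm and 10.7 degrees, less where a joint would pass 70% of its speed; a pose out of reach is approached as far as the arm can. A call with a gripper value outside its range is refused whole. "jaw" is the finger opening in mm, from 0 to 85.4, set as the call begins (left out, the last holds). The fingers move at their own pace and stop on an object; "grip_force" is the grip in N (left out, the last holds). Time passes only in rows, so rows that repeat a pose let the fingers close. It gives the time, the measured TCP pose, the force and the opening at its end, in the units of the state.
- observe(): the state, without advancing time (a new reading comes with each control period).
- grab_frame(name): name is "side" or "top" or "wrist"; returns a dict with "frame" (420x560x3 uint8, red, green, blue), "fx", "fy", "cx", "cy" (pixels), "dist" ([k1, k2, p1, p2, k3] as OpenCV has them; the pictures are not rectified), "T" (4x4, takes a point from camera to world coordinates); the wrist camera has in their place "mount" (4x4, takes a point from camera to tool coordinates, whose origin is the TCP and whose axes are the flange's). Camera axes: x right, y down, z forward; pixel columns grow to the right and rows downward; lengths in m; the calibration is good to about 2 mm. A picture is of the moment at which its call begins: read the wrist's pose just before it. There is no depth.
- job_done(): hands the job in, once; it reports no verdict.
Trained networks look in the newest picture that a camera, given by its name, has taken for a name from the list of things; names that differ only in an ending like _2 or _b are one class to them, and where a whole thing is asked for, a point or a joint stands for the part that bears it (a point fixed in the world has none). Each returns a list of dicts, best first, with "score" (0 to 1); they miss things now and then, are a little off and sometimes report something else, mostly with a low value. They report only what shows in the picture. A call takes as long as a camera call.
- outline_of(label, camera): "pixels" (420x560 bool, what is visible of it) and "pixel" ([column, row] in pixels, amid what is visible of it).
The state is a dict: "clock": time; "qpos": joint angles; "qd": joint speeds; "joint_efforts": joint torques, N m; "position": TCP position; "tool_rot": TCP orientation; "force": force on the tool from outside, world axes, zero at the start; "moment": the same for the moment, N m; "grip_width": finger opening in m.
Only numpy, scipy, OpenCV 4.12 (cv2) and the standard library are available. Lean on these libraries where they do the work, as an engineer would, in place of code of your own. Each camera call takes 0.05 s, during which the arm holds its last target.

TASK

Protective plugs stand proud in the row of bolt holes along the curved flange. With the fingertips, follow the row from the end with the tall round locating pin to the end with the low hexagon bolt head, and gently push each tapered plug down in turn until it is fully home. Grasp nothing, pull no plug up, leave the other things on the bench where they are, and finish clear.

Things in the scene. Friction and masses are not known exactly. Their poses are not given: they have to be found in the camera images.
- flange: Fixed flat grey-painted steel arc, 144 degrees, radii 115 to 190 mm, 20 mm thick. Origin: underside, below the middle plug; z up; the arc's centre is at local x = -150 mm, y = 0. Plugs a to e lie on the 150 mm radius about it at +50, +25, 0, -25, -50 degrees (local, +x towards +y), 65 mm apart. Stops round its outer rim are lower (14 mm) than its face.
- plug_a (a joint): How far plug a is pushed down, m: 0 = its top 7.5 mm above the flange face, 0.006 = fully home (hard stop, top 1.5 mm above the face). Starts between 0 and 0.002. Pushing takes about 2 to 3 N; it stays where it is left, with no spring. It can also be pulled up (negative), which must not happen.
- plug_a_top (a point): Centre of the flat top (8 mm across) of plug a, the one at +50 degrees on the flange; moves with the plug. White tapered plastic plug, 36 mm across at the bottom of its cone; the cone's side slopes at only 23 degrees, so a fingertip sliding along the row just above the flange face also wedges it down.
- plug_b (a joint): How far plug b is pushed down, m: 0 = its top 7.5 mm above the flange face, 0.006 = fully home (hard stop, top 1.5 mm above the face). Starts between 0 and 0.002. Pushing takes about 2 to 3 N; it stays where it is left, with no spring. It can also be pulled up (negative), which must not happen.
- plug_b_top (a point): Centre of the flat top (8 mm across) of plug b, the one at +25 degrees on the flange; moves with the plug. White tapered plastic plug, 36 mm across at the bottom of its cone; the cone's side slopes at only 23 degrees, so a fingertip sliding along the row just above the flange face also wedges it down.
- plug_c (a joint): How far plug c is pushed down, m: 0 = its top 7.5 mm above the flange face, 0.006 = fully home (hard stop, top 1.5 mm above the face). Starts between 0 and 0.002. Pushing takes about 2 to 3 N; it stays where it is left, with no spring. It can also be pulled up (negative), which must not happen.
- plug_c_top (a point): Centre of the flat top (8 mm across) of plug c, the one at +0 degrees on the flange; moves with the plug. White tapered plastic plug, 36 mm across at the bottom of its cone; the cone's side slopes at only 23 degrees, so a fingertip sliding along the row just above the flange face also wedges it down.
- plug_d (a joint): How far plug d is pushed down, m: 0 = its top 7.5 mm above the flange face, 0.006 = fully home (hard stop, top 1.5 mm above the face). Starts between 0 and 0.002. Pushing takes about 2 to 3 N; it stays where it is left, with no spring. It can also be pulled up (negative), which must not happen.
- plug_d_top (a point): Centre of the flat top (8 mm across) of plug d, the one at -25 degrees on the flange; moves with the plug. White tapered plastic plug, 36 mm across at the bottom of its cone; the cone's side slopes at only 23 degrees, so a fingertip sliding along the row just above the flange face also wedges it down.
- plug_e (a joint): How far plug e is pushed down, m: 0 = its top 7.5 mm above the flange face, 0.006 = fully home (hard stop, top 1.5 mm above the face). Starts between 0 and 0.002. Pushing takes about 2 to 3 N; it stays where it is left, with no spring. It can also be pulled up (negative), which must not happen.
- plug_e_top (a point): Centre of the flat top (8 mm across) of plug e, the one at -50 degrees on the flange; moves with the plug. White tapered plastic plug, 36 mm across at the bottom of its cone; the cone's side slopes at only 23 degrees, so a fingertip sliding along the row just above the flange face also wedges it down.
- pin: Locating pin: plain round dark steel pin, 16 mm diameter, standing 35 mm above the flange face, fixed, at one end of the row (either end) 42 mm beyond the end plug, on the same circle. Origin at its foot on the flange face.
- hexhead: Low hexagon bolt head of dark steel, 28 mm across the flats on a 32 mm washer, 8 mm high, fixed, at the other end of the row, 42 mm beyond the end plug. Origin at its foot on the flange face.
- collar: Bystander, loose: green glass-fibre ring, 84 mm outside, 52 mm inside diameter, 35 mm high, standing in the hollow of the flange. Origin at the centre of its underside.
- bracket: Bystander, loose: red H-shaped steel bracket, 86 x 90 x 65 mm high, beyond the flange. Origin at the centre of its underside.
- tin: Bystander, loose: metal can, 60 mm diameter, 70 mm high, beyond the flange. Origin at the centre of its underside.
- wrench: Bystander, loose: steel wrench 170 mm long, lying flat beside the flange. Origin at the middle of its underside, x along it.

How it is judged:
On the way, in this order (a step that is already met when the one before it is completed fails the run):
1. the first plug counted from the pin is pushed home (((horizontal distance between pin and plug_a_top below 0.08 m and value of joint plug_a above 0.0045 m) or (horizontal distance between pin and plug_e_top below 0.08 m and value of joint plug_e above 0.0045 m))), for 0.1 s.
2. the second plug counted from the pin is pushed home (((horizontal distance between pin and plug_a_top below 0.08 m and value of joint plug_b above 0.0045 m) or (horizontal distance between pin and plug_e_top below 0.08 m and value of joint plug_d above 0.0045 m))), for 0.1 s.
3. the third plug counted from the pin is pushed home (((horizontal distance between pin and plug_a_top below 0.08 m and value of joint plug_c above 0.0045 m) or (horizontal distance between pin and plug_e_top below 0.08 m and value of joint plug_c above 0.0045 m))), for 0.1 s.
4. the fourth plug counted from the pin is pushed home (((horizontal distance between pin and plug_a_top below 0.08 m and value of joint plug_d above 0.0045 m) or (horizontal distance between pin and plug_e_top below 0.08 m and value of joint plug_b above 0.0045 m))), for 0.1 s.
5. the last plug counted from the pin is pushed home (((horizontal distance between pin and plug_a_top below 0.08 m and value of joint plug_e above 0.0045 m) or (horizontal distance between pin and plug_e_top below 0.08 m and value of joint plug_a above 0.0045 m))), for 0.1 s.
At the end, for the whole second after the job is handed in: All five plugs are home (pushed down at least 4.5 of their 6 mm) and the four loose things are within 30 mm of where they stood (value of joint each of plug_a, plug_b, plug_c, plug_d, plug_e above 0.0045 m and distance of each of collar, bracket, tin, wrench from where it was at the start of the episode below 0.03 m); the robot touches nothing.
It fails at once if a plug is pulled up (by more than 3 mm) (value of joint any of plug_a, plug_b, plug_c, plug_d, plug_e below -0.003 m).
It fails at once if the flange or a plug is pressed hard (over 40 N) (contact force between any of the fingers, the arm and flange above 40 N).
It fails at once if a loose thing is moved more than 30 mm or lifted (distance of any of collar, bracket, tin, wrench from where it was at the start of the episode above 0.03 m).
It also fails if it takes over 45 s, if anything falls off the work surface, if the arm or the gripper's body presses on something with over 40 N, if the wrist force passes 120 N, or if a joint passes its speed limit or range.

## Working session

There is one attempt and no reset: what is moved stays moved. The work goes in short steps, Python scripts to look and compute and a tool call to move; the robot and the scene stay as the last step left them, time stands still between calls to the robot, and variables do not carry over. Pictures are saved under pics/ and viewed, and the job is handed in when it is done.

Besides the shell and the picture viewer there is one more tool, called after "Request:" as name(argument=value, ...), one argument or row to a line, values as JSON. move_arm: Moves the arm, as the interface text tells. Its arguments: {"type":"object","properties":{"motion":{"type":"array"},"jaw":{"type":"number"},"grip_force":{"type":"number"}},"required":["motion"]}

```bash
mkdir -p pics; python3 - <<'E'
from workcell import *
import cv2
s=observe(); print({k:s[k] for k in ("clock","position","tool_rot","force","grip_width")}); print(tips_ahead() if callable(tips_ahead) else tips_ahead)
for c in("top","side"):
    f=grab_frame(c); cv2.imwrite(f"pics/{c}0.png",f["frame"][:,:,::-1]); print(c,f["fx"],f["fy"],f["cx"],f["cy"],f["dist"],f["T"])
    for l in("flange","plug_a","pin","hexhead","collar","bracket","tin","wrench"):
        print(l,[(round(d["score"],2),[int(v) for v in d["pixel"]],int(d["pixels"].sum())) for d in outline_of(l,c)])
E
```

```text
{'clock': 0.0, 'position': array([0.14171291, 0.60836599, 0.22492377]), 'tool_rot': array([-3.14046932e+00,  4.89037390e-05,  2.91273336e+00]), 'force': array([ 0.04087415, -0.22575302,  0.49728235]), 'grip_width': 0.08542823899379726}
0.025
top 445.34375670198625 445.34375670198625 277.344442332237 205.7456193790244 [-0.00020559  0.          0.          0.          0.        ] [[ 0.00701065 -0.98955613  0.14397746  0.43372606]
 [-0.99959652 -0.00297175  0.02824821  0.05112569]
 [-0.02752532 -0.1441174  -0.9891777   1.13101021]
 [ 0.          0.          0.          1.        ]]
flange [(0.95, [344, 224], 5348)]
plug_a [(0.68, [316, 256], 133), (0.53, [412, 228], 50), (0.49, [395, 217], 158), (0.46, [344, 218], 151), (0.42, [372, 211], 190)]
pin [(0.42, [409, 229], 42), (0.33, [369, 212], 159)]
hexhead [(0.67, [343, 224], 5197), (0.52, [307, 271], 143)]
collar [(0.68, [311, 252], 144), (0.65, [379, 280], 779), (0.48, [322, 234], 151)]
bracket [(0.97, [403, 149], 1237), (0.43, [267, 209], 493)]
tin [(0.62, [266, 211], 498)]
wrench [(0.8, [258, 305], 446), (0.18, [311, 253], 138)]
side 393.04784746769417 393.04784746769417 274.13597323894294 212.19518639167512 [-0.11303925  0.          0.          0.          0.        ] [[ 0.98252252 -0.10473807  0.15388123  0.47738452]
 [-0.18526468 -0.63047448  0.75377644 -0.51658313]
 [ 0.0180691  -0.76911109 -0.63885964  0.55160984]
 [ 0.          0.          0.          1.        ]]
flange [(0.92, [277, 310], 9872), (0.19, [273, 283], 269)]
plug_a [(0.76, [286, 313], 317), (0.73, [185, 332], 2180), (0.7, [214, 256], 161), (0.7, [274, 286], 242), (0.52, [244, 266], 192)]
pin [(0.49, [277, 369], 216)]
hexhead [(0.55, [189, 254], 220)]
collar [(0.88, [186, 331], 2097)]
bracket [(0.85, [404, 340], 4397)]
tin [(0.93, [257, 206], 1076)]
wrench [(0.81, [153, 230], 614)]
```

```bash
python3 - <<'E'
import cv2
a=cv2.imread("pics/top0.png")[130:330,220:450]; cv2.imwrite("pics/top0c.png",cv2.resize(a,None,fx=3,fy=3,interpolation=cv2.INTER_CUBIC)[:600])
a=cv2.imread("pics/side0.png")[190:420,120:420]; cv2.imwrite("pics/side0c.png",cv2.resize(a,None,fx=2.6,fy=2.6,interpolation=cv2.INTER_CUBIC)[:600])
E
```

```text
(no output)
```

View pics/top0c.png

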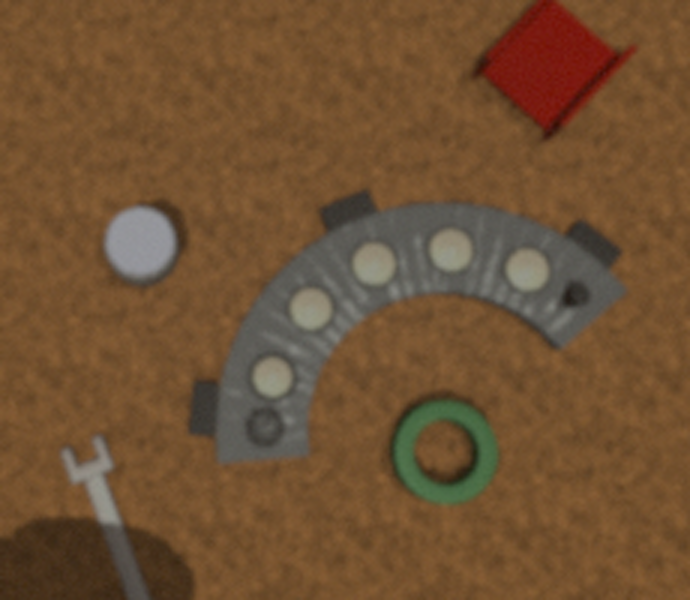

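View pics/side0c.png

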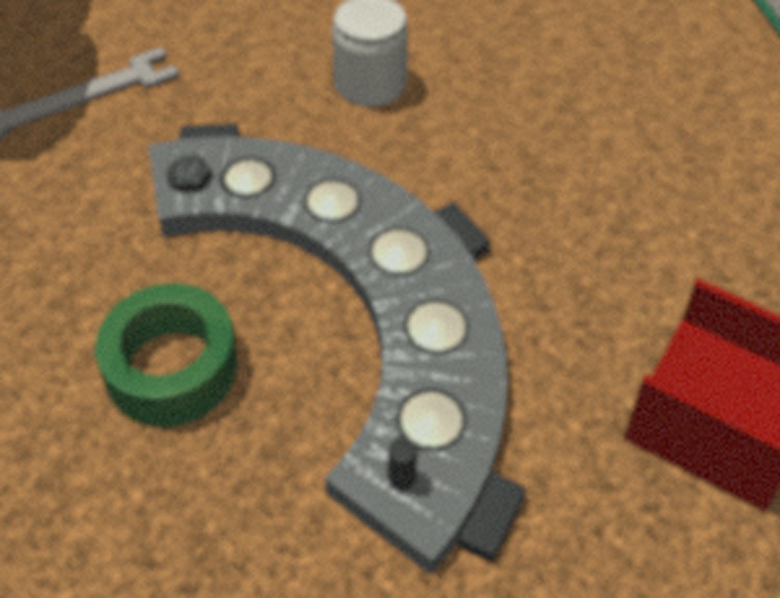

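The pin is at the right end in the top view, about (412, 228), and the hex head is at the left end, about (308, 272). I'll fit the flange pose to the plug centroids from both cameras.

```bash
cat > h.py <<'E'
import numpy as np,cv2
def ray(f,px,T=None):
    K=np.array([[f["fx"],0,f["cx"]],[0,f["fy"],f["cy"]],[0,0,1]])
    u=cv2.undistortPoints(np.array(px,float).reshape(-1,1,2),K,np.array(f["dist"])).reshape(-1,2)
    T=f["T"] if T is None else T
    return T[:3,3],np.c_[u,np.ones(len(u))]@T[:3,:3].T
def onz(f,px,z,T=None):
    o,d=ray(f,px,T); return o+d*((z-o[2])/d[:,2])[:,None]
def blobs(f,lo=130,smin=0,smax=70,amin=60,amax=500):
    h=cv2.cvtColor(f["frame"],cv2.COLOR_RGB2HSV)
    m=((h[:,:,2]>lo)&(h[:,:,1]<smax)).astype(np.uint8)
    n,l,st,c=cv2.connectedComponentsWithStats(m)
    return [(c[i],st[i,4]) for i in range(1,n) if amin<st[i,4]<amax]
E
python3 - <<'E'
from workcell import *; from h import *
from scipy.optimize import least_squares
P={}
for c in("top","side"):
    f=grab_frame(c)
    b=blobs(f); print(c,[(np.round(p,1),int(a)) for p,a in b])
    px=np.array([p for p,a in b])
    w=onz(f,px,0.0225)
    print(np.round(w,4)); P[c]=w
E
```

```text
top [(array([474.8,  58.7]), 118), (array([266.1, 210. ]), 378), (array([369.8, 213.1]), 131), (array([344.1, 217.6]), 130), (array([395.3, 219.5]), 127), (array([323.2, 232.6]), 123), (array([310.4, 255.4]), 110), (array([251.5, 291.1]), 158)]
[[ 9.843e-01 -4.301e-01  2.250e-02]
 [ 5.842e-01  1.111e-01  2.250e-02]
 [ 5.773e-01 -1.483e-01  2.250e-02]
 [ 5.656e-01 -8.420e-02  2.250e-02]
 [ 5.615e-01 -2.109e-01  2.250e-02]
 [ 5.279e-01 -3.180e-02  2.250e-02]
 [ 4.714e-01  2.000e-04  2.250e-02]
 [ 3.833e-01  1.446e-01  2.250e-02]]
side [(array([481.6,  53.2]), 151), (array([500. , 118.7]), 154), (array([373.3, 116.2]), 295), (array([466.1, 132.2]), 416), (array([260.8, 197.7]), 447), (array([170.2, 217.8]), 214), (array([214.8, 257.7]), 191), (array([247.2, 266.6]), 231), (array([272.2, 285.3]), 315), (array([287.3, 315.1]), 339), (array([278.9, 331. ]), 216), (array([285.5, 351. ]), 404), (array([265.4, 354.5]), 63), (array([265.8, 374.8]), 168)]
[[ 1.8009  1.1118  0.0225]
 [ 1.4165  0.4544  0.0225]
 [ 0.9919  0.512   0.0225]
 [ 1.2383  0.3802  0.0225]
 [ 0.5851  0.1616  0.0225]
 [ 0.3889  0.1251  0.0225]
 [ 0.4721 -0.0038  0.0225]
 [ 0.5284 -0.0354  0.0225]
 [ 0.5649 -0.0859  0.0225]
 [ 0.5776 -0.1511  0.0225]
 [ 0.5584 -0.1781  0.0225]
 [ 0.5614 -0.2141  0.0225]
 [ 0.5308 -0.2147  0.0225]
 [ 0.5259 -0.2468  0.0225]]
```

```bash
cat >> h.py <<'E'
from scipy.optimize import least_squares
ANG=np.deg2rad([50,25,0,-25,-50])
def model(p,r=0.150,ang=ANG):  # p: arc centre x,y, yaw
    return np.c_[p[0]+r*np.cos(ang+p[2]),p[1]+r*np.sin(ang+p[2])]
def fit(obs): return least_squares(lambda p:(model(p)-obs).ravel(),[.45,-.15,.3])
E
python3 - <<'E'
from h import *; from workcell import observe
top=np.array([[.4714,.0002],[.5279,-.0318],[.5656,-.0842],[.5773,-.1483],[.5615,-.2109]])
side=np.array([[.4721,-.0038],[.5284,-.0354],[.5649,-.0859],[.5776,-.1511],[.5614,-.2141]])
for o in(top,side,(top+side)/2):
    r=fit(o); print(np.round(r.x,4),np.round(r.fun*1e3,1))
    print(np.round(model(r.x)*1e3,1).tolist())
p=r.x; print("pin",model(p,.15,np.deg2rad([-66.1])),"hex",model(p,.15,np.deg2rad([66.1])))
s=observe(); x,y,z=s["position"]; a0=np.arctan2(y,x); r0=np.hypot(x,y); e=model(p)[4]; a1=np.arctan2(e[1],e[0]);r1=np.hypot(*e)
print(r0,a0,r1,a1,r0)
for k in range(1,20):
    t=k/19;a=a0+(a1-a0)*t;r=r0+(r1-r0)*t
    print(k,np.round([1e3*(r*np.cos(a)-x),1e3*(r*np.sin(a)-y)]),round(a-a0,2))
E
```

```text
[ 0.4276 -0.1432  0.4029] [-0.1  0.1 -0.1  0.2  0.  -0.2  0.3  0.1 -0.1 -0.2]
[[471.3, 0.3], [527.8, -31.6], [565.6, -84.4], [577.6, -148.2], [561.4, -211.1]]
[ 0.4278 -0.1463  0.4036] [-0.7  1.  -0.5  0.7  0.9 -1.5  0.1 -0.2  0.2 -0.1]
[[471.4, -2.8], [527.9, -34.7], [565.8, -87.4], [577.7, -151.3], [561.6, -214.2]]
[ 0.4277 -0.1448  0.4033] [-0.4  0.5 -0.3  0.5  0.4 -0.9  0.2 -0.   0.1 -0.1]
[[471.3, -1.3], [527.9, -33.1], [565.7, -85.9], [577.6, -149.7], [561.5, -212.6]]
pin [[ 0.5374414  -0.24706629]] hex [[0.42980508 0.00520707]]
0.6249957766406082 1.341972503919544 0.6004149508636404 -0.3619910407303795 0.6249957766406082
1 [ 54. -16.] -0.09
2 [105. -37.] -0.18
3 [155. -63.] -0.27
4 [202. -93.] -0.36
5 [ 246. -127.] -0.45
6 [ 287. -164.] -0.54
7 [ 324. -205.] -0.63
8 [ 357. -249.] -0.72
9 [ 386. -296.] -0.81
10 [ 411. -345.] -0.9
11 [ 431. -396.] -0.99
12 [ 446. -449.] -1.08
13 [ 457. -502.] -1.17
14 [ 463. -556.] -1.26
15 [ 464. -611.] -1.35
16 [ 460. -665.] -1.43
17 [ 451. -718.] -1.52
18 [ 438. -771.] -1.61
19 [ 420. -821.] -1.7
```

Request:
move_arm(
  motion=[
    [[54,-16,0],[0,0,-0.09]],
    [[105,-37,0],[0,0,-0.18]],
    [[155,-63,0],[0,0,-0.27]],
    [[202,-93,0],[0,0,-0.36]],
    [[246,-127,0],[0,0,-0.45]],
    [[287,-164,0],[0,0,-0.54]],
    [[324,-205,0],[0,0,-0.63]],
    [[357,-249,0],[0,0,-0.72]],
    [[386,-296,0],[0,0,-0.81]],
    [[411,-345,0],[0,0,-0.9]],
    [[431,-396,0],[0,0,-0.99]],
    [[446,-449,0],[0,0,-1.08]],
  ],
  jaw=0,
  grip_force=20,
)

```text
clock: 2.5
position: [0.5884, 0.1581, 0.2255]
tool_rot: [3.141, -0.0, 1.83]
force: [0.4, 0.4, -0.4]
grip_width: -0.0
```

Request:
move_arm(
  motion=[
    [[11,-53,0],[0,0,-0.09]],
    [[17,-107,0],[0,0,-0.18]],
    [[18,-162,0],[0,0,-0.27]],
    [[14,-216,0],[0,0,-0.36]],
    [[5,-269,0],[0,0,-0.45]],
    [[-8,-322,0],[0,0,-0.54]],
    [[-26,-371,-20],[0,0,-0.62]],
    [[-26,-371,-75],[0,0,-0.62]],
    [[-26,-371,-125],[0,0,-0.62]],
    [[-26,-371,-125],[0,0,-0.62]],
  ],
)

```text
clock: 3.75
position: [0.56, -0.2108, 0.098]
tool_rot: [-3.136, 0.001, 1.213]
force: [-0.2, -0.6, 1.5]
grip_width: -0.0
```

```bash
python3 - <<'E'
from workcell import *; from h import *
s=observe(); print(s["position"],s["tool_rot"],s["force"],tips_ahead(),s["qpos"])
fs=[]
for c in("wrist","side","top"):
    f=grab_frame(c); im=f["frame"][:,:,::-1]
    if c=="side": im=cv2.resize(im[190:420,120:420],None,fx=2.6,fy=2.6)
    cv2.imwrite(f"pics/{c}1.png",im)
    if c=="wrist":
        from scipy.spatial.transform import Rotation as R
        T=np.eye(4);T[:3,:3]=R.from_euler("xyz",s["tool_rot"]).as_matrix();T[:3,3]=s["position"]
        T=T@f["mount"]; b=blobs(f,130,0,70,300,40000)
        for p,a in b: print(np.round(p),a,np.round(onz(f,[p],.0225,T),4))
E
```

```text
Traceback (most recent call last):
TypeError: 'float' object is not callable
```

```bash
python3 - <<'E'
from workcell import *; from h import *
s=observe(); print(s["position"],s["tool_rot"],s["force"],tips_ahead,s["qpos"])
for c in("wrist","side"):
    f=grab_frame(c); im=f["frame"][:,:,::-1]
    if c=="side": im=cv2.resize(im[190:420,120:420],None,fx=2.6,fy=2.6)
    cv2.imwrite(f"pics/{c}1.png",im)
    if c=="wrist":
        from scipy.spatial.transform import Rotation as R
        T=np.eye(4);T[:3,:3]=R.from_euler("xyz",s["tool_rot"]).as_matrix();T[:3,3]=s["position"]
        T=T@f["mount"]; b=blobs(f,130,0,70,300,40000)
        for p,a in b: print(np.round(p),a,np.round(onz(f,[p],.0225,T),4))
E
```

```text
[ 0.56001667 -0.2107557   0.09802317] [-3.13624426e+00  5.68496125e-04  1.21262688e+00] [-0.17595899 -0.60475208  1.54106722] 0.025 [-0.02249711  0.68770936  0.42108651  1.78651983 -0.38754391  0.75563605
  0.24273489]
[207.  31.] 2965 [[ 0.5665 -0.0841  0.0225]]
[287.  51.] 2756 [[ 0.6065 -0.1108  0.0225]]
[264. 126.] 2378 [[ 0.5782 -0.1472  0.0225]]
[275. 221.] 1814 [[ 0.5621 -0.2095  0.0225]]
[251. 264.] 2951 [[ 0.5344 -0.2345  0.0225]]
```

View pics/wrist1.png

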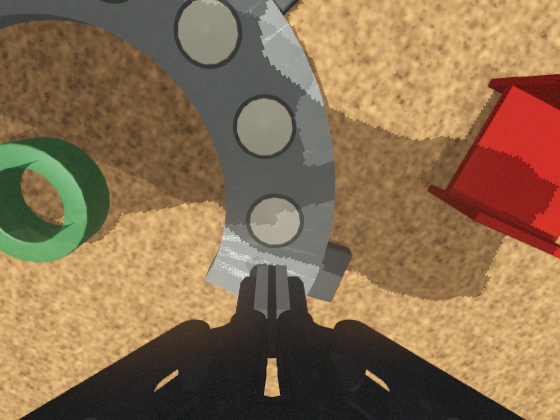

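View pics/side1.png

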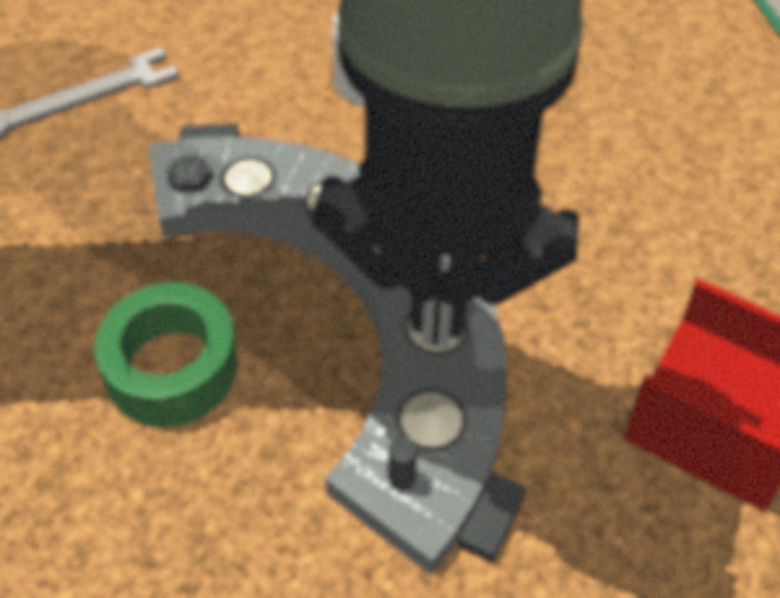

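All three cameras agree to about 3 mm. The pin is beside the plug at about (562, -211). I'll lower onto that one first and watch the force.

Request:
move_arm(
  motion=[
    [[2,0,-20],[0,0,0]],
    [[2,0,-38],[0,0,0]],
    [[2,0,-42],[0,0,0]],
    [[2,0,-44],[0,0,0]],
    [[2,0,-46],[0,0,0]],
    [[2,0,-47],[0,0,0]],
    [[2,0,-48],[0,0,0]],
    [[2,0,-49],[0,0,0]],
  ],
)

```text
clock: 4.85
position: [0.5638, -0.2113, 0.0515]
tool_rot: [3.141, -0.0, 1.213]
force: [0.2, 0.1, -0.3]
grip_width: 0.0
```

Request:
move_arm(
  motion=[
    [[-2,0,-1],[0,0,0]],
    [[-2,0,-2],[0,0,0]],
    [[-2,0,-3],[0,0,0]],
    [[-2,0,-4],[0,0,0]],
    [[-2,0,-4],[0,0,0]],
  ],
)

```text
clock: 5.48
position: [0.5618, -0.2113, 0.0474]
tool_rot: [-3.141, 0.0, 1.213]
force: [-1.5, 0.9, 0.5]
grip_width: -0.0001
```

Request:
move_arm(
  motion=[
    [[0,0,-0.5],[0,0,0]],
    [[0,0,-1],[0,0,0]],
    [[0,0,-1],[0,0,0]],
  ],
)

```text
clock: 5.85
position: [0.5618, -0.2113, 0.0465]
tool_rot: [-3.141, 0.0, 1.213]
force: [0.2, 0.7, -0.1]
grip_width: 0.0002
```

```bash
python3 - <<'E'
from workcell import *
for i in range(3):
    s=observe(); print(s["position"],s["force"]); grab_frame("side") if i<2 else 0
E
```

```text
[ 0.56175042 -0.21128985  0.04645176] [ 0.18608095  0.6830223  -0.13684436]
[ 0.56178901 -0.21126995  0.04648818] [ 0.71155564  0.84840972 -1.16890679]
[ 0.56178026 -0.2113031   0.04651811] [-0.75336676  0.05005364 -0.29086001]
```

Request:
move_arm(
  motion=[
    [[0,0,-0.5],[0,0,0]],
    [[0,0,-1],[0,0,0]],
    [[0,0,-1],[0,0,0]],
  ],
)

```text
clock: 6.32
position: [0.5617, -0.2113, 0.0454]
tool_rot: [-3.141, -0.0, 1.213]
force: [0.9, -0.7, -0.4]
grip_width: -0.0002
```

```bash
python3 - <<'E'
from workcell import *; import cv2
s=observe(); print(s["position"],s["force"]); f=grab_frame("side"); cv2.imwrite("pics/side2.png",cv2.resize(f["frame"][250:400,220:360,::-1],None,fx=4,fy=4,interpolation=cv2.INTER_CUBIC))
f=grab_frame("wrist"); cv2.imwrite("pics/wrist2.png",f["frame"][:,:,::-1])
E
```

```text
[ 0.56173316 -0.21129439  0.04544748] [ 0.88888168 -0.69128578 -0.44886337]
```

View pics/side2.png

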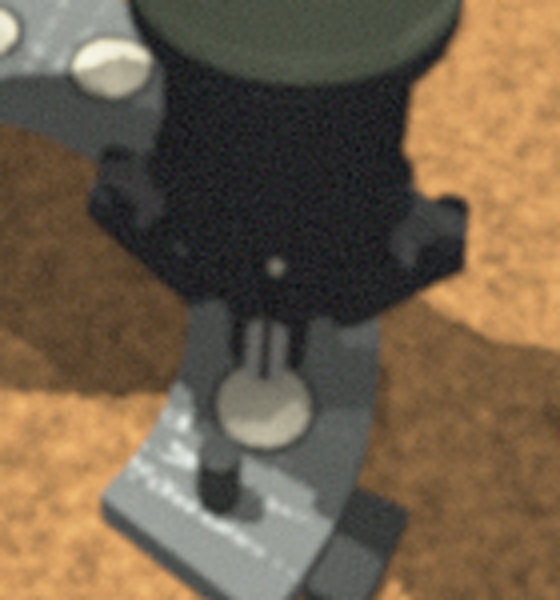

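View pics/wrist2.png

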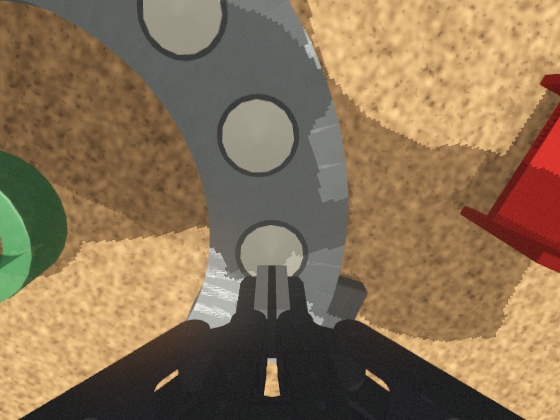

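```bash
python3 - <<'E'
from workcell import *; from h import *
from scipy.spatial.transform import Rotation as R
s=observe()
M=R.from_euler("xyz",s["tool_rot"]).as_matrix()
def proj(f,T,X):
    Ti=np.linalg.inv(T);K=np.array([[f["fx"],0,f["cx"]],[0,f["fy"],f["cy"]],[0,0,1]])
    return cv2.projectPoints(np.array(X,float).reshape(-1,1,3),cv2.Rodrigues(Ti[:3,:3])[0],Ti[:3,3],K,np.array(f["dist"]))[0].reshape(-1,2).round(1)
fs=grab_frame("side");fw=grab_frame("wrist");print(fw["mount"].round(3))
T=np.eye(4);T[:3,:3]=M;T[:3,3]=s["position"]
for d in(0,.006,.012,.018,.025):
  for ox in(-.011,0,.011):
    print(d,ox,"side",(( proj(fs,fs["T"],s["position"]+M@[ox,0,d])-[220,250])*4).ravel(),"wrist",proj(fw,fw["mount"],[ox,0,d]).ravel())
g=model([.4277,-.144,.4033])[4]
print(((proj(fs,fs["T"],[*g,.0275])-[220,250])*4),proj(fw,T@fw["mount"],[[*g,.0275],[*g,.0215]]))
E
```

```text
[[-0.    -0.946 -0.323  0.084]
 [ 1.    -0.     0.    -0.   ]
 [-0.    -0.323  0.946 -0.148]
 [ 0.     0.     0.     1.   ]]
0 -0.011 side [259.2 390. ] wrist [271.9 297.5]
0 0 side [263.6 364. ] wrist [271.9 278.1]
0 0.011 side [268.  338.4] wrist [272.  257.8]
0.006 -0.011 side [258.4 398.8] wrist [271.9 291.1]
0.006 0 side [263.2 372.8] wrist [271.9 272.1]
0.006 0.011 side [267.6 347.2] wrist [271.9 252.4]
0.012 -0.011 side [258.  407.6] wrist [271.9 285. ]
0.012 0 side [262.4 381.6] wrist [271.9 266.5]
0.012 0.011 side [266.8 356. ] wrist [271.9 247.3]
0.018 -0.011 side [257.2 416. ] wrist [271.9 279.3]
0.018 0 side [262. 390.] wrist [271.9 261.3]
0.018 0.011 side [266.  364.8] wrist [271.9 242.5]
0.025 -0.011 side [256.8 426. ] wrist [271.9 273.1]
0.025 0 side [261.2 400. ] wrist [271.9 255.5]
0.025 0.011 side [265.6 374.8] wrist [271.9 237.3]
[[261.2 391.6]] [[271.8 262.3]
 [271.7 257.4]]
```

Request:
move_arm(
  motion=[
    [[0,0,-1],[0,0,0]],
    [[0,0,-2],[0,0,0]],
  ],
)

```text
clock: 6.78
position: [0.5618, -0.2113, 0.0434]
tool_rot: [-3.142, -0.0, 1.213]
force: [-0.3, 0.2, 0.1]
grip_width: 0.0002
```

Request:
move_arm(
  motion=[
    [[0,0,-1],[0,0,0]],
    [[0,0,-2],[0,0,0]],
  ],
)

```text
clock: 7.02
position: [0.5617, -0.2113, 0.0414]
tool_rot: [-3.142, 0.0, 1.213]
force: [-0.2, 0.7, -0.3]
grip_width: 0.0002
```

Request:
move_arm(
  motion=[
    [[0,0,-1],[0,0,0]],
    [[0,0,-2],[0,0,0]],
  ],
)

```text
clock: 7.28
position: [0.5618, -0.2113, 0.0394]
tool_rot: [-3.142, 0.0, 1.213]
force: [-0.4, 0.1, 0.3]
grip_width: 0.0
```

Request:
move_arm(
  motion=[
    [[0,0,-1],[0,0,0]],
    [[0,0,-2],[0,0,0]],
  ],
)

```text
clock: 7.52
position: [0.5618, -0.2113, 0.0374]
tool_rot: [-3.142, 0.0, 1.213]
force: [-0.1, 0.4, 0.8]
grip_width: 0.0001
```

```bash
python3 - <<'E'
from workcell import *; import cv2
s=observe(); print(s["position"],s["force"],tips_ahead); f=grab_frame("side"); cv2.imwrite("pics/side3.png",cv2.resize(f["frame"][310:380,250:330,::-1],None,fx=8,fy=8,interpolation=cv2.INTER_CUBIC))
f=grab_frame("wrist"); cv2.imwrite("pics/wrist3.png",cv2.resize(f["frame"][180:320,180:360,::-1],None,fx=4,fy=4,interpolation=cv2.INTER_CUBIC))
E
```

```text
[ 0.56176623 -0.2112867   0.03741557] [-0.07862501  0.38951939  0.81394503] 0.025
```

View pics/side3.png

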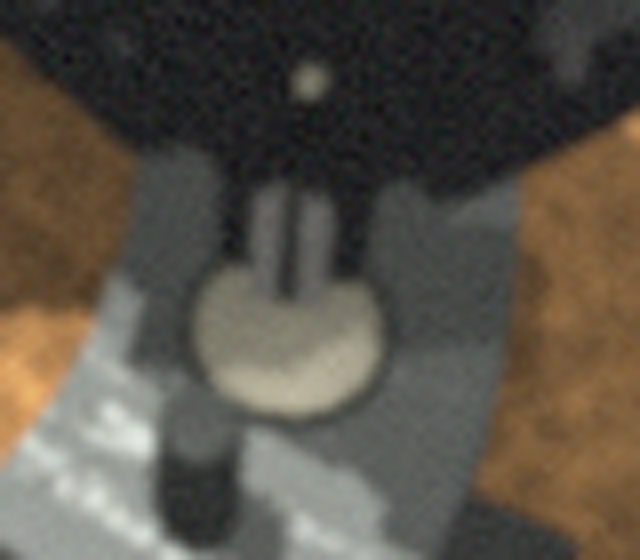

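View pics/wrist3.png

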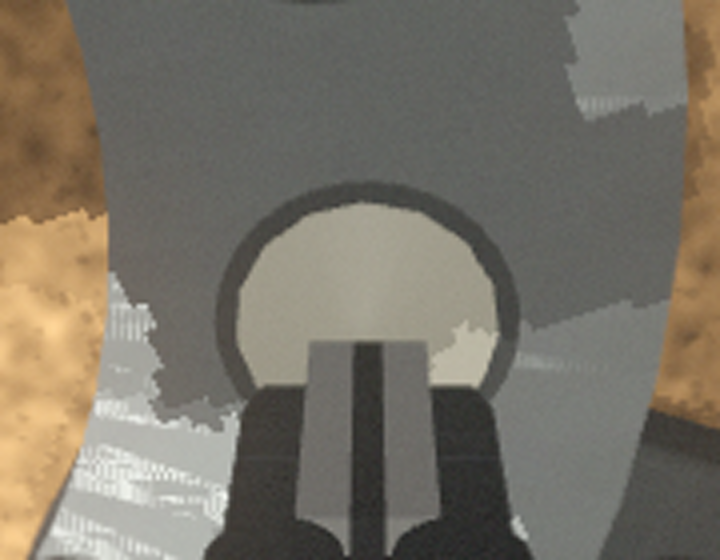

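Request:
move_arm(
  motion=[
    [[0,0,-1],[0,0,0]],
    [[0,0,-2],[0,0,0]],
  ],
)

```text
clock: 7.88
position: [0.5618, -0.2113, 0.0354]
tool_rot: [-3.142, -0.0, 1.213]
force: [0.1, 0.1, -0.5]
grip_width: 0.0002
```

Request:
move_arm(
  motion=[
    [[0,0,-1],[0,0,0]],
    [[0,0,-2],[0,0,0]],
  ],
)

```text
clock: 8.12
position: [0.5618, -0.2113, 0.0334]
tool_rot: [-3.142, 0.0, 1.213]
force: [0.6, 0.9, -0.3]
grip_width: -0.0004
```

Request:
move_arm(
  motion=[
    [[0,0,-1],[0,0,0]],
    [[0,0,-2],[0,0,0]],
  ],
)

```text
clock: 8.38
position: [0.5618, -0.2113, 0.0314]
tool_rot: [-3.142, 0.0, 1.213]
force: [0.3, 0.2, -0.3]
grip_width: 0.0001
```

Request:
move_arm(
  motion=[
    [[0,0,-1],[0,0,0]],
    [[0,0,-2],[0,0,0]],
  ],
)

```text
clock: 8.62
position: [0.5617, -0.2113, 0.0294]
tool_rot: [-3.142, 0.0, 1.213]
force: [0.2, -0.0, 0.1]
grip_width: -0.0002
```

```bash
python3 - <<'E'
from workcell import *; import cv2
s=observe(); print(s["position"],s["force"],tips_ahead,s["joint_efforts"]); f=grab_frame("side"); cv2.imwrite("pics/side4.png",cv2.resize(f["frame"][260:400,220:360,::-1],None,fx=4,fy=4,interpolation=cv2.INTER_CUBIC))
f=grab_frame("wrist"); cv2.imwrite("pics/wrist4.png",f["frame"][:,:,::-1]); print(f["fx"])
E
```

```text
[ 0.56173565 -0.21130988  0.02939964] [ 0.20626777 -0.04283481  0.07357219] 0.025 [-6.47391728e-02 -9.82986832e+01  1.42389455e+01 -2.30484331e+01
  3.03764886e-02  4.80226963e-02 -1.43589702e-02]
342.75216391129305
```

View pics/side4.png

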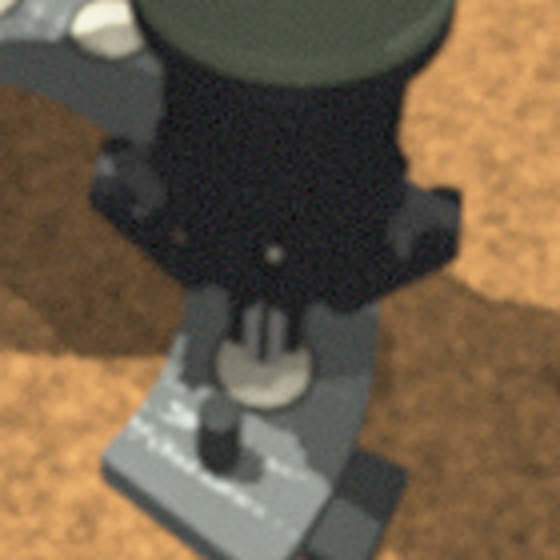

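View pics/wrist4.png

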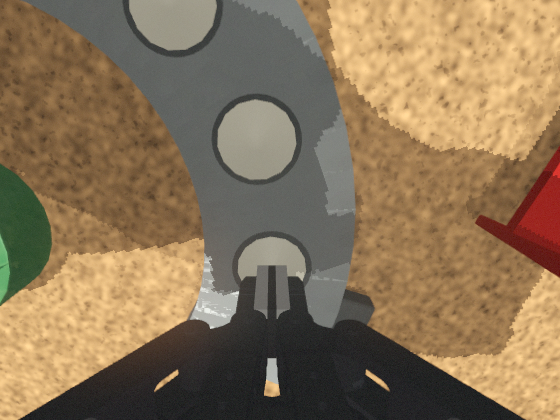

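Request:
move_arm(
  motion=[
    [[0,0,-1],[0,0,0]],
    [[0,0,-2],[0,0,0]],
    [[0,0,-3],[0,0,0]],
    [[0,0,-4],[0,0,0]],
  ],
)

```text
clock: 9.22
position: [0.5618, -0.2113, 0.0254]
tool_rot: [-3.142, -0.0, 1.213]
force: [-0.1, 0.6, -0.0]
grip_width: 0.0001
```

Request:
move_arm(
  motion=[
    [[0,0,-1],[0,0,0]],
    [[0,0,-2],[0,0,0]],
  ],
)

```text
clock: 9.48
position: [0.5618, -0.2113, 0.0234]
tool_rot: [-3.142, 0.0, 1.213]
force: [-0.6, 0.4, 1.1]
grip_width: -0.0003
```

Request:
move_arm(
  motion=[
    [[0,0,-1],[0,0,0]],
    [[0,0,-2],[0,0,0]],
  ],
)

```text
clock: 9.72
position: [0.5618, -0.2113, 0.0214]
tool_rot: [-3.142, -0.0, 1.213]
force: [0.6, 0.3, -0.0]
grip_width: -0.0002
```

Request:
move_arm(
  motion=[
    [[0,0,-1],[0,0,0]],
    [[0,0,-2],[0,0,0]],
  ],
)

```text
clock: 9.98
position: [0.5618, -0.2113, 0.0195]
tool_rot: [3.142, -0.0, 1.213]
force: [0.1, 1.0, 1.8]
grip_width: -0.0001
```

```bash
python3 - <<'E'
from workcell import *; import cv2
s=observe(); print(s["position"],s["force"]); f=grab_frame("side"); cv2.imwrite("pics/side5.png",cv2.resize(f["frame"][260:400,220:360,::-1],None,fx=4,fy=4,interpolation=cv2.INTER_CUBIC))
f=grab_frame("wrist"); cv2.imwrite("pics/wrist5.png",cv2.resize(f["frame"][180:320,180:360,::-1],None,fx=4,fy=4,interpolation=cv2.INTER_CUBIC))
E
```

```text
[ 0.56181584 -0.21128651  0.01950244] [0.08806757 0.97380791 1.84349801]
```

View pics/side5.png

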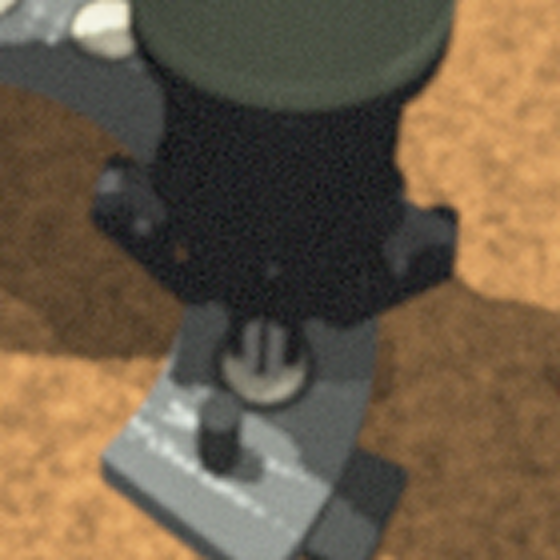

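View pics/wrist5.png

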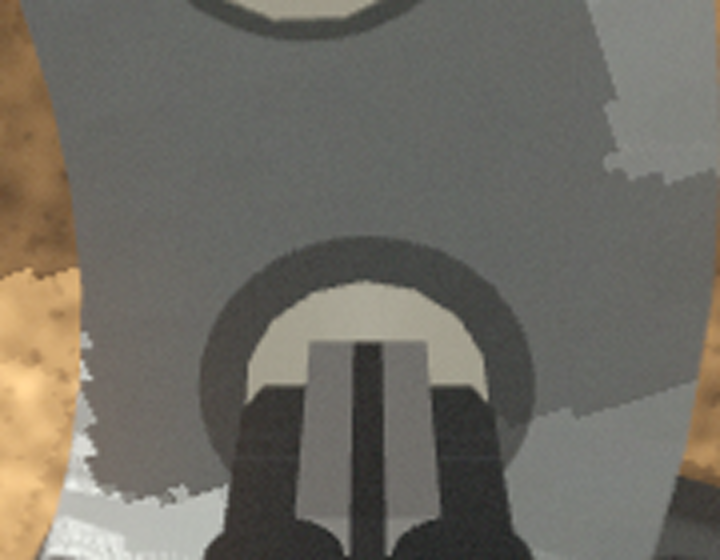

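The plug's visible cone has shrunk and Fz is 1.8 N, so it is now moving down. The fingertips are in effect farther back than stated. I'll go on in small steps to the stop.

Request:
move_arm(
  motion=[
    [[0,0,-0.5],[0,0,0]],
    [[0,0,-1],[0,0,0]],
  ],
)

```text
clock: 10.32
position: [0.5618, -0.2113, 0.0185]
tool_rot: [3.142, 0.0, 1.213]
force: [0.0, 1.0, 1.5]
grip_width: -0.0001
```

Request:
move_arm(
  motion=[
    [[0,0,-0.5],[0,0,0]],
    [[0,0,-1],[0,0,0]],
  ],
)

```text
clock: 10.58
position: [0.5618, -0.2113, 0.0175]
tool_rot: [-3.142, -0.0, 1.213]
force: [0.8, -0.1, 1.3]
grip_width: 0.0003
```

Request:
move_arm(
  motion=[
    [[0,0,-0.5],[0,0,0]],
    [[0,0,-1],[0,0,0]],
  ],
)

```text
clock: 10.82
position: [0.5618, -0.2113, 0.0165]
tool_rot: [-3.142, -0.0, 1.213]
force: [-1.1, 0.5, 2.0]
grip_width: -0.0001
```

```bash
python3 - <<'E'
from workcell import *; import cv2
s=observe(); print(s["position"],s["force"])
f=grab_frame("wrist"); cv2.imwrite("pics/wrist6.png",cv2.resize(f["frame"][180:320,180:360,::-1],None,fx=4,fy=4,interpolation=cv2.INTER_CUBIC))
E
```

```text
[ 0.56179134 -0.21129618  0.01645744] [-1.07715134  0.52196046  2.03846284]
```

View pics/wrist6.png

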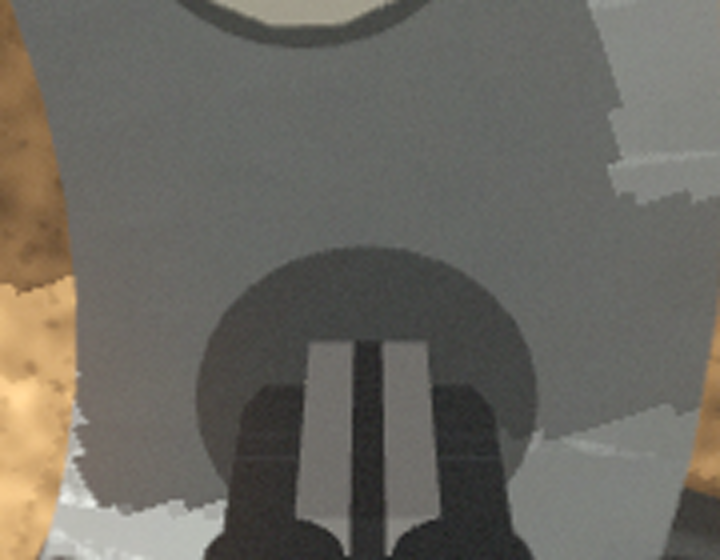

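Request:
move_arm(
  motion=[
    [[0,0,-0.5],[0,0,0]],
    [[0,0,-0.5],[0,0,0]],
  ],
)

```text
clock: 11.12
position: [0.5618, -0.2113, 0.016]
tool_rot: [3.142, 0.0, 1.213]
force: [1.2, 0.4, 0.0]
grip_width: 0.0
```

Request:
move_arm(
  motion=[
    [[0,0,-0.5],[0,0,0]],
    [[0,0,-0.5],[0,0,0]],
  ],
)

```text
clock: 11.38
position: [0.5618, -0.2113, 0.0157]
tool_rot: [3.141, -0.0, 1.213]
force: [-1.6, 0.5, 5.8]
grip_width: 0.0001
```

The hard stop is at TCP z ≈ 0.0157 with 5.8 N, so the first plug is home. Next is the second plug.

Request:
move_arm(
  motion=[
    [[0,0,12],[0,0,0]],
    [[5,20,14],[0,0,0]],
    [[12,45,14],[0,0,0]],
    [[16,63,13],[0,0,0]],
    [[16,63,8],[0,0,0]],
    [[16,63,6],[0,0,0]],
    [[16,63,4.5],[0,0,0]],
    [[16,63,3],[0,0,0]],
    [[16,63,2],[0,0,0]],
    [[16,63,1],[0,0,0]],
    [[16,63,0.5],[0,0,0]],
    [[16,63,0.2],[0,0,0]],
  ],
)

```text
clock: 12.88
position: [0.5779, -0.1484, 0.0158]
tool_rot: [3.141, 0.0, 1.213]
force: [-0.5, -1.7, 5.6]
grip_width: -0.0001
```

```bash
python3 - <<'E'
from workcell import *; import cv2
s=observe(); print(s["position"],s["force"])
for c in("wrist","side"):
    f=grab_frame(c); im=f["frame"][:,:,::-1]
    if c=="side": im=cv2.resize(im[230:400,180:360],None,fx=3.5,fy=3.5,interpolation=cv2.INTER_CUBIC)
    cv2.imwrite(f"pics/{c}7.png",im)
E
```

```text
[ 0.5778824  -0.14837369  0.01576538] [-0.51526181 -1.65858006  5.56764511]
```

View pics/wrist7.png

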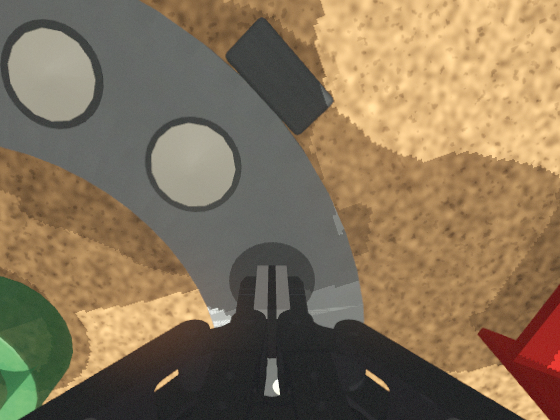

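View pics/side7.png

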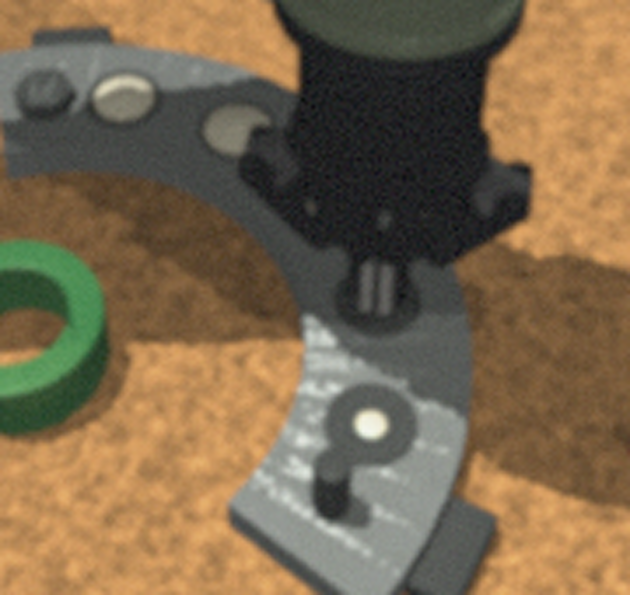

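The first plug shows only a small white top at side-crop (371, 424), so it is home. The second has the same stop height and force. Now the third.

Request:
move_arm(
  motion=[
    [[0,0,12],[0,0,0]],
    [[-3,20,14],[0,0,0]],
    [[-8,45,14],[0,0,0]],
    [[-12,63,13],[0,0,0]],
    [[-12,63,8],[0,0,0]],
    [[-12,63,6],[0,0,0]],
    [[-12,63,4.5],[0,0,0]],
    [[-12,63,3],[0,0,0]],
    [[-12,63,2],[0,0,0]],
    [[-12,63,1],[0,0,0]],
    [[-12,63,0.4],[0,0,0]],
    [[-12,63,0],[0,0,0]],
  ],
)

```text
clock: 14.48
position: [0.5659, -0.0853, 0.0157]
tool_rot: [3.141, -0.0, 1.213]
force: [0.4, -2.3, 5.6]
grip_width: 0.0002
```

```bash
python3 - <<'E'
from workcell import *; import cv2
s=observe(); print(s["position"],s["force"])
for c in("wrist",):
    f=grab_frame(c); im=f["frame"][:,:,::-1]
    cv2.imwrite(f"pics/{c}8.png",im)
E
```

```text
[ 0.56589035 -0.08532058  0.01574526] [ 0.37373352 -2.2939688   5.56085132]
```

View pics/wrist8.png

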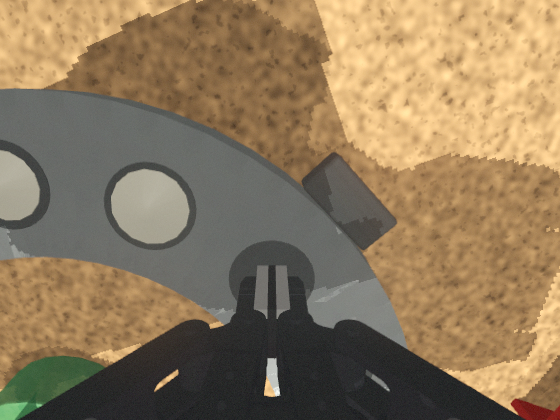

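Third home with the same signature. Now the fourth.

Request:
move_arm(
  motion=[
    [[0,0,12],[0,0,0]],
    [[-12,17,14],[0,0,0]],
    [[-27,38,14],[0,0,0]],
    [[-38,53,13],[0,0,0]],
    [[-38,53,8],[0,0,0]],
    [[-38,53,6],[0,0,0]],
    [[-38,53,4.5],[0,0,0]],
    [[-38,53,3],[0,0,0]],
    [[-38,53,2],[0,0,0]],
    [[-38,53,1],[0,0,0]],
    [[-38,53,0.4],[0,0,0]],
    [[-38,53,0],[0,0,0]],
  ],
)

```text
clock: 16.02
position: [0.5278, -0.0323, 0.0157]
tool_rot: [3.141, -0.0, 1.213]
force: [-0.1, -0.8, 7.2]
grip_width: 0.0005
```

```bash
python3 - <<'E'
from workcell import *; import cv2
s=observe(); print(s["position"],s["force"],s["qpos"])
for c in("wrist","side"):
    f=grab_frame(c); im=f["frame"][:,:,::-1]
    if c=="side": im=cv2.resize(im[230:400,160:360],None,fx=3.5,fy=3.5,interpolation=cv2.INTER_CUBIC)
    cv2.imwrite(f"pics/{c}9.png",im)
E
```

```text
[ 0.5278277  -0.03233089  0.01571053] [-0.1138815  -0.77249887  7.18282498] [-0.29820485  0.73672633  0.34441744  2.0010173  -0.50604968  0.48699786
  0.05874082]
```

View pics/wrist9.png

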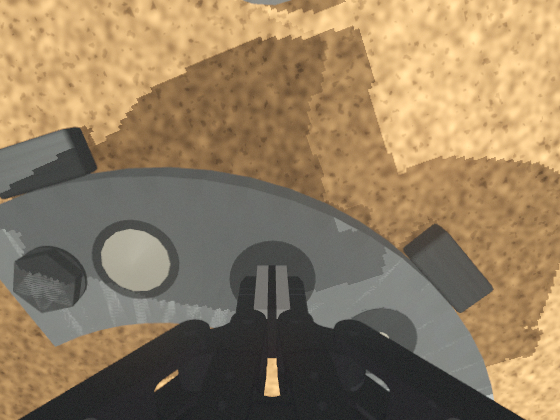

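View pics/side9.png

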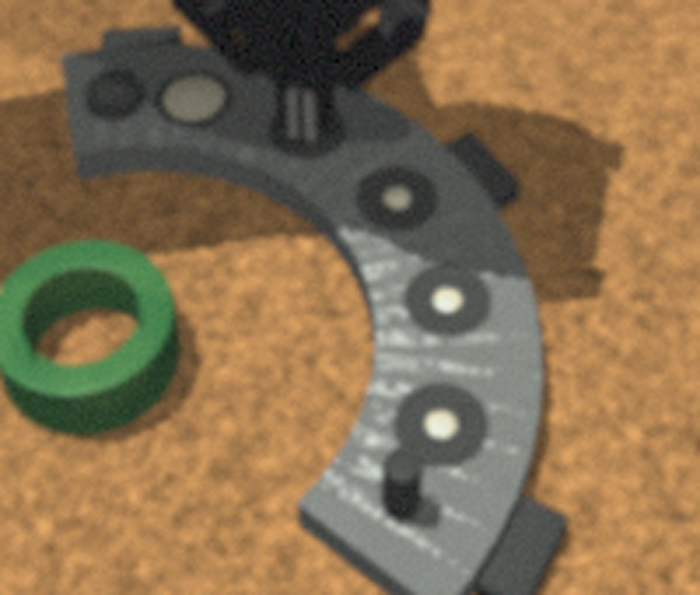

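The first three plugs are home, and the fourth has the same stop at 7 N. Now the last.

Request:
move_arm(
  motion=[
    [[0,0,12],[0,0,0]],
    [[-18,10,14],[0,0,0]],
    [[-40,23,14],[0,0,0]],
    [[-56,32,13],[0,0,0]],
    [[-56,32,8],[0,0,0]],
    [[-56,32,6],[0,0,0]],
    [[-56,32,4.5],[0,0,0]],
    [[-56,32,3],[0,0,0]],
    [[-56,32,2],[0,0,0]],
    [[-56,32,1],[0,0,0]],
    [[-56,32,0.4],[0,0,0]],
    [[-56,32,0],[0,0,0]],
  ],
)

```text
clock: 17.62
position: [0.4718, -0.0003, 0.0157]
tool_rot: [3.142, -0.0, 1.213]
force: [0.6, -1.5, 4.8]
grip_width: 0.0004
```

```bash
python3 - <<'E'
from workcell import *; import cv2
s=observe(); print(s["position"],s["force"],s["qpos"])
f=grab_frame("wrist"); cv2.imwrite(f"pics/wrist10.png",f["frame"][:,:,::-1])
E
```

```text
[ 4.71821290e-01 -3.18696395e-04  1.56904178e-02] [ 0.55775416 -1.4852962   4.76851879] [-0.35941588  0.68264538  0.31374404  2.14492627 -0.53898188  0.38907106
  0.03452916]
```

View pics/wrist10.png

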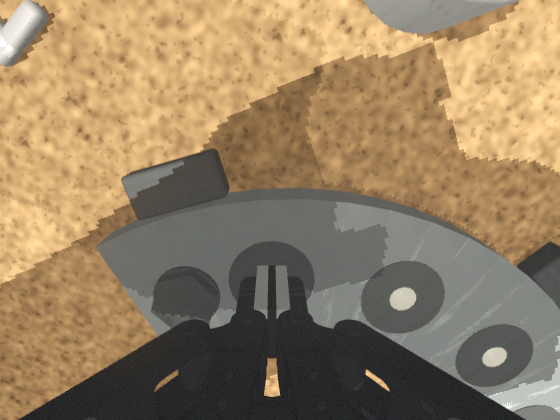

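Last plug at its stop. I'll lift clear and check.

Request:
move_arm(
  motion=[
    [[0,0,20],[0,0,0]],
    [[0,0,60],[0,0,0]],
    [[0,0,110],[0,0,0]],
    [[0,0,160],[0,0,0]],
    [[20,40,180],[0,0,0]],
    [[20,80,180],[0,0,0]],
    [[20,120,180],[0,0,0]],
    [[20,120,180],[0,0,0]],
    [[20,120,180],[0,0,0]],
  ],
)

```text
clock: 18.8
position: [0.4914, 0.1192, 0.1955]
tool_rot: [-3.141, 0.001, 1.213]
force: [-0.2, -0.6, -0.1]
grip_width: -0.0001
```

```bash
python3 - <<'E'
from workcell import *; import cv2
s=observe(); print(s["clock"],s["position"],s["force"],s["qd"].round(3))
for c in("top","side"):
    f=grab_frame(c); im=f["frame"][:,:,::-1]
    im=im[130:330,220:450] if c=="top" else im[190:420,120:420]
    cv2.imwrite(f"pics/{c}11.png",cv2.resize(im,None,fx=2.6,fy=2.6,interpolation=cv2.INTER_CUBIC))
    for l in("collar","bracket","tin","wrench"): print(c,l,[(round(d["score"],2),[int(v) for v in d["pixel"]]) for d in outline_of(l,c)][:1])
E
```

```text
18.8 [0.49143618 0.11921112 0.19554123] [-0.17136984 -0.58790527 -0.13656179] [ 0.016 -0.003  0.008  0.002 -0.001 -0.002 -0.001]
top collar [(0.77, [377, 278])]
top bracket [(0.64, [404, 150])]
top tin []
top wrench []
side collar [(0.96, [185, 335])]
side bracket [(0.84, [402, 342])]
side tin [(0.74, [259, 208])]
side wrench [(0.67, [148, 227])]
```

View pics/side11.png

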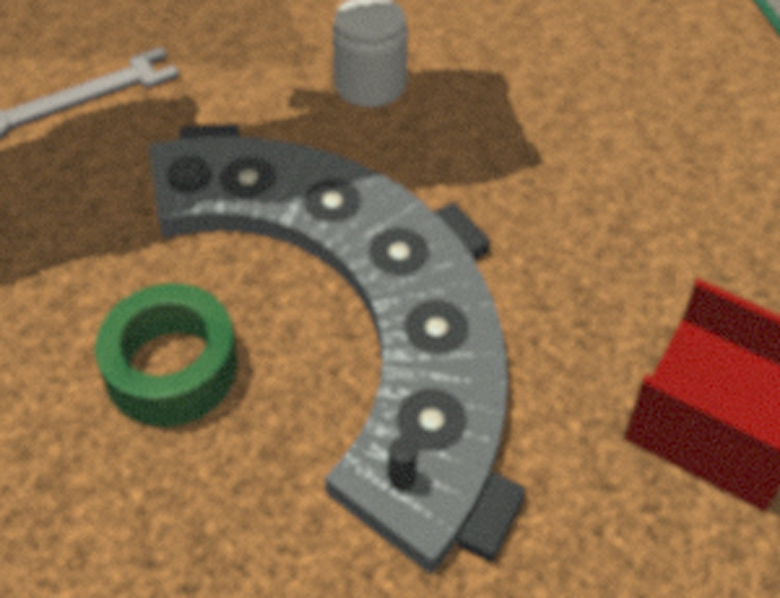

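View pics/top11.png

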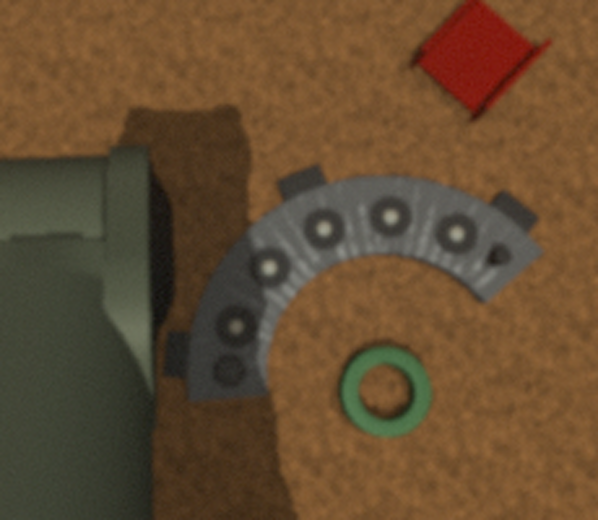

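All five plugs show only their small white tops, the loose things are where they were, and the arm is clear and still.

```bash
python3 -c "
from workcell import *
print(job_done())"
```

```text
the job is handed in; nothing more can be done
None
```

All five plugs are pushed home, in order from the pin end to the hexagon bolt head, and the job is handed in. I used the closed fingertips and pressed straight down on each plug, lifting between them.

- **Plugs:** Each one stopped hard at the same height (TCP z ≈ 15.7 mm), with readings of about 5 to 7 N there, well under the 40 N limit. The final side and top pictures show only the small flat tops of all five.
- **Loose things:** In the final side picture the collar, bracket, tin and wrench all stand where they started. In the top picture the robot hid the tin and wrench, so only the side view confirms those two.
- **End state:** The arm is clear of everything and still, with a force reading near zero. The clock was at about 19 s of the 45 s allowed.

**Disagreement:** The fingertips met the plugs about 30 mm lower in TCP height than `tips_ahead` (25 mm) implies. On the first plug I therefore felt for contact in small steps, and used the stop height found there for the other four.

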